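Lift the loaded rotor off a microcentrifuge and hold it level

ROBOT

A 6-joint arm with a two-finger parallel gripper is mounted at the origin on the work surface. World frame = base frame: x ahead of the robot, y to its left, z up, the work surface at z = 0. Lengths are in m, angles in rad, forces in N, time in s.
With the tool pointing down it reaches from about 0.35 to 0.975 m from the base axis. Payload 4.9 kg.
Tool frame: the origin (TCP) lies midway between the tips of the shut fingers; the grasp point (between the pads) lies 19 mm behind it; z points along the fingers, y is the direction in which the jaws open and shut (so a half turn about z gives the same grasp; the last joint's range is limited). The gripper opens to 85 mm and grips with 20 to 120 N. Pads are 22 mm wide; open, the fingers measure 114 mm over their backs; the gripper's body (76 mm by 85 mm) begins 54 mm behind the grasp point. The pads swing forward as they close: fully open they stand 13 mm farther back than shut.
Start: joints at [1.137, 0.053, 1.613, -0, 1.476, -0.119], TCP at [0.194, 0.594, 0.231] pointing down, gripper open.
Joint ranges: [-3.01, 3.01], [-1.01, 2.22], [0.06, 2.58], [-1.02, 4.17], [0.09, 2.62], [-3.14, 3.14]. Speed limits (rad/s): [2.57, 2.57, 3.14, 3.14, 3.14, 3.14].

INTERFACE

Orientations are given as a rotation vector (axis times angle).
In Python, from station import ctrl gives the robot as it stands.
- The arm moves only by the tool apply_moves, never from a script. Its argument "rows" is a list of rows, each a list of 6 numbers: the shift along the tool's x, y, z in cm, then the turn, a rotation vector about the tool's x, y, z in units of 5 degrees (1.0 is 5 degrees). In form: [[x, y, z, rx, ry, rz], ...]. A call has 1 to 20 rows; each row is the pose to reach, as a shift and turn from the pose measured when the call began, along the tool's axes at that moment; what a row does not reach only later rows make up. A row lasts 1/10 s, in which the tool goes at most 50 mm and 8.59 degrees, less where a joint would pass 70% of its speed; a pose out of reach is approached as far as the arm can. A call with a gripper value outside its range is refused whole. "grip" is the closure, from 0 (fully open) to 1 (shut), set as the call begins (left out, the last holds). The fingers move at their own pace and stop on an object; "squeeze" is the grip in N (left out, the last holds). Time passes only in rows, so rows that repeat a pose let the fingers close. It gives the time, the measured TCP pose, the force and the opening at its end, in the units of the state.
- ctrl.get_obs(): the state, without advancing time (a new reading comes with each control period).
- ctrl.get_image(name): name is "scene" or "top" or "wrist"; returns a dict with "color" (400x640x3 uint8, blue, green, red), "mtx" (3x3 intrinsics, pixels), "rvec" (rotation vector, rad) and "tvec" (3), from world to camera coordinates, as OpenCV has them. Camera axes: x right, y down, z forward; pixel columns grow to the right and rows downward; lengths in m; the calibration is good to about 2 mm. The wrist camera is an equidistant fisheye: a pixel r from the principal point sees the ray r / f radians off the axis. A picture is of the moment at which its call begins. There is no depth.
- ctrl.finish_job(): hands the job in, once; it reports no verdict.
The state is a dict: "t": time; "q": joint angles; "dq": joint speeds; "effort": joint torques, N m; "tool_pos": TCP position; "tool_rot": TCP orientation; "contact_force": force on the tool from outside, world axes, zero at the start; "wrist_torque": the same for the moment, N m; "opening": finger opening in m.
Only numpy, scipy, OpenCV 4.12 (cv2) and the standard library are available. Lean on these libraries where they do the work, as an engineer would, in place of code of your own. Each camera call takes 0.05 s, during which the arm holds its last target.

TASK

Lift the microcentrifuge's clear lid by its front tab and lay it back gently on its stop, then take the rotor with the tubes in it by its centre knob, draw it straight up off the spindle and hold it level and still over the bowl, tube tips at least 6 cm above the rim, so that the bowl can be wiped out beneath it. Keep the rotor level all the way, leave the other things on the bench where they are, and finish while still holding the rotor up there: do not put it down.

Things in the scene. Friction and masses are not known exactly. Their poses are not given: they have to be found in the camera images.
- centrifuge: Beige benchtop microcentrifuge, fast on the bench on suction feet: a round drum (186 mm across, 120 mm high; bowl mouth 138 mm inside, 162 mm outside) with a sloping console on its front. Origin on the bench under the bowl's centre; x from the front to the hinge at the back, y to its left, z up. Console and base reach 156 mm in front of the origin, below 92 mm high.
- bowl_rim (a point): Centre of the bowl at the level of its rim, 120 mm above the bench; axes as the centrifuge's. A vertical steel spindle (8.4 mm thick, its upper 20 mm free) stands on this axis; its top is 2 mm below the rim and the rotor sits on its shoulder, 22 mm below the rim.
- lid (a joint): Angle of the clear domed lid about its hinge at the back of the rim: 0 closed, growing as its front rises, 1.75 rad (100 deg) resting back on its stop. It starts a little ajar (0.05 to 0.3). The hinge is stiff enough that the lid stays where it is left; about 1 to 2 N at the tab move it.
- lid_hinge (a point): Middle of the lid's hinge axis, 85 mm behind the bowl's centre and 124 mm above the bench; the axis runs along the centrifuge's y. The point turns with the lid: at lid angle q the direction from hinge to tab is (-cos q, 0, sin q) in the centrifuge's axes.
- lid_tab (a point): Grip point on the lid's grey front tab, 194 mm from the hinge axis. The tab, in the lid's plane, is 26 mm wide (along y), 12 mm thick and sticks out 50 mm beyond the lid's flange; the point is mid-width, mid-thickness, 19 mm from its outer end, with 35 mm or more free beneath. Pinched across its width, it can pivot between the fingers as the lid swings. The axes turn with the lid.
- rotor_knob (a point): Grip point on the round centre knob (22 mm across) of the black rotor seated on the spindle. Knob top 12 mm above it; rotor disc (104 mm across) 24 mm below; six capped tubes are snapped firmly into the disc: caps 19 mm below and 33 mm or more from the axis, tips 60 mm below the point. z is the rotor's axis. Seated, the point is 18 mm above the rim.
- rotor: The same rotor, 0.12 to 0.24 kg; origin on its axis at the underside of its hub, 40 mm below the knob's grip point. It slides straight up off the spindle with about 1 mm of play and is free after 20 mm.
- spare_rotor: Bystander: a smaller black rotor without tubes (80 mm across, 52 mm high) standing on the bench on the right of the centrifuge; origin under its centre.
- tube_rack: Bystander: rack of capped tubes, 200 x 64 mm, 45 mm high, on the left of the centrifuge; origin under its centre, x along its length.
- marker: Bystander: marker pen, 125 mm long along x, 14 mm thick, at the front right of the centrifuge; origin under its middle.
- reagent_bottle: Bystander: glass bottle, 62 mm across, 135 mm high; origin under its centre.
- beaker: Bystander: glass beaker, 66 mm across, 85 mm high; origin under its centre.
- tip_box: Bystander: grey box of pipette tips, 80 x 117 mm, 70 mm high; origin under its centre.
- timer: Bystander: flat white bench timer, 62 x 68 mm, 20 mm high; origin under its centre.

How it is judged:
On the way, in this order (a step that is already met when the one before it is completed fails the run):
1. the lid lies back on its stop, at rest, with the rotor still seated (value of joint lid above 1.7 rad and velocity of joint lid below 0.1 rad/s and z of rotor_knob in the frame of bowl_rim below 0.03 m), for 0.2 s.
2. the rotor is drawn up clear of the spindle, level and held by the fingers (z of rotor_knob in the frame of bowl_rim above 0.045 m and angle between rotor_knob's own z axis and vertical below 0.15 rad and contact force between the fingers and rotor above 0.5 N), for 0.1 s.
At the end, for the whole second after the job is handed in: The fingers hold the rotor still (under 20 mm/s), level (within 6 deg) and over the bowl (axes within 50 mm), its knob point at least 118 mm above the rim (tube tips about 6 cm above it), touching nothing of the centrifuge; the lid lies back on its stop (over 1.70 rad) (z of rotor_knob in the frame of bowl_rim above 0.118 m and horizontal distance between rotor_knob and bowl_rim below 0.05 m and angle between rotor_knob's own z axis and vertical below 0.1 rad and linear speed of rotor below 0.02 m/s and angular speed of rotor below 0.15 rad/s and contact force between the fingers and rotor above 0.5 N and contact force between rotor and centrifuge below 0.1 N and value of joint lid above 1.7 rad); the arm keeps its last pose, push and grip.
It fails at once if the lid is slammed onto its stop (faster than 1.5 rad/s in the last 0.25 rad) (value of joint lid above 1.5 rad and velocity of joint lid above 1.5 rad/s).
It fails at once if the rotor is tipped more than 0.3 rad (17 deg) (angle between rotor_knob's own z axis and vertical above 0.3 rad).
It fails at once if a bystander is shifted by more than 20 mm (distance of any of spare_rotor, tube_rack, marker, reagent_bottle, beaker, tip_box, timer from where it was at the start of the episode above 0.02 m).
It also fails if it takes over 54 s, if anything falls off the work surface, if the arm or the gripper's body presses on something with over 40 N, if the wrist force passes 120 N, or if a joint passes its speed limit or range.

## Working session

There is one attempt and no reset: what is moved stays moved. The work goes in short steps, Python scripts to look and compute and a tool call to move; the robot and the scene stay as the last step left them, time stands still between calls to the robot, and variables do not carry over. Pictures are saved under pics/ and viewed, and the job is handed in when it is done.

Besides the shell and the picture viewer there is one more tool, called after "Emit:" as name(argument=value, ...), one argument or row to a line, values as JSON. apply_moves: Moves the arm, as the interface text tells. Its arguments: {"type":"object","properties":{"rows":{"type":"array","items":{"type":"array","items":{"type":"number"}}},"grip":{"type":"number"},"squeeze":{"type":"number"}},"required":["rows"]}

```bash
ls; mkdir -p pics
python3 - <<'E'
from station import ctrl
import cv2
print(ctrl.get_obs())
for n in ("scene","top","wrist"):
    d=ctrl.get_image(n); cv2.imwrite(f"pics/{n}0.png",d["color"]); print(n,d["mtx"].tolist(),d["rvec"],d["tvec"])
E
```

```text
pics
{'t': 0.0, 'q': array([ 1.13700503e+00,  5.33880835e-02,  1.61433328e+00, -9.32915540e-06,
        1.47599167e+00, -1.19028370e-01]), 'dq': array([-0.00026213, -0.00010751, -0.00070776,  0.00022141,  0.001621  ,
        0.00011937]), 'effort': array([ 1.46449594e-03, -3.93670249e+01, -3.70186293e+01,  7.36181300e-05,
        6.58624631e-03,  1.47062991e-05]), 'tool_pos': array([0.1932432 , 0.59370423, 0.2300202 ]), 'tool_rot': array([-0.49229896, -3.10220188,  0.00320766]), 'contact_force': array([ 0.96231867,  0.63042017, -0.51233388]), 'wrist_torque': array([ 0.00092919,  0.07496559, -0.0102083 ]), 'opening': 0.08545798533713582}
scene [[484.91022759690554, 0.0, 321.0321670133351], [0.0, 484.91022759690554, 194.7143665714962], [0.0, 0.0, 1.0]] [ 1.66948116  1.99771226 -0.71836621] [ 0.08581072 -0.26047935  1.73916182]
top [[517.9848202940693, 0.0, 321.30846924545403], [0.0, 517.9848202940693, 198.05119685950882], [0.0, 0.0, 1.0]] [ 2.15924172 -2.13528947  0.2003673 ] [-0.01851523  0.45795628  1.57256565]
wrist [[309.70691628693146, 0.0, 316.6916697465104], [0.0, 309.70691628693146, 201.9300296455966], [0.0, 0.0, 1.0]] [-2.31252774 -1.67934083 -0.28125577] [-0.62343739 -0.04290327  0.38016321]
```

View pics/scene0.png

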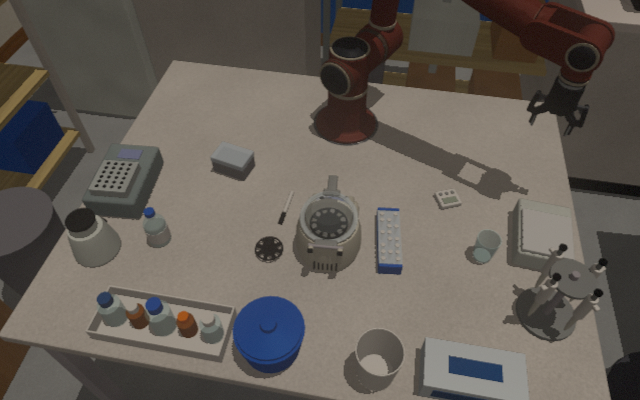

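View pics/top0.png

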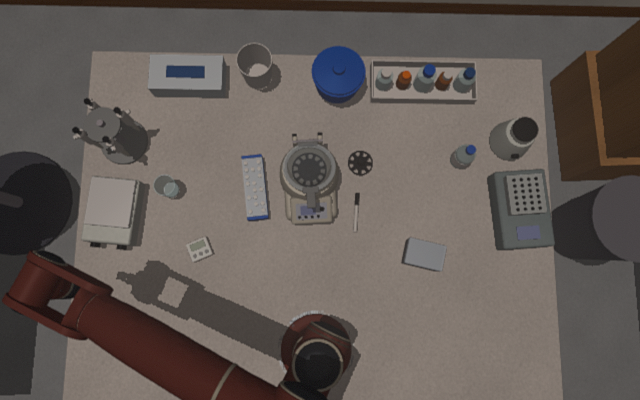

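View pics/wrist0.png

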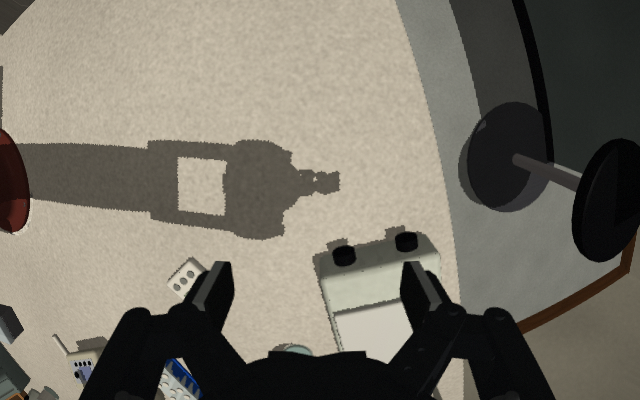

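The centrifuge is near top pixel (309,170), with its console toward the robot and its hinges at the back, near (295,137) and (320,137). I'll enlarge both views.

Run:
```python
import cv2
t=cv2.imread("pics/top0.png")[120:235,240:380]; cv2.imwrite("pics/topz.png",cv2.resize(t,None,fx=5,fy=5,interpolation=2))
t=cv2.imread("pics/scene0.png")[165:280,260:400]; cv2.imwrite("pics/scenez.png",cv2.resize(t,None,fx=5,fy=5,interpolation=2))
```

```text
(no output)
```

View pics/topz.png

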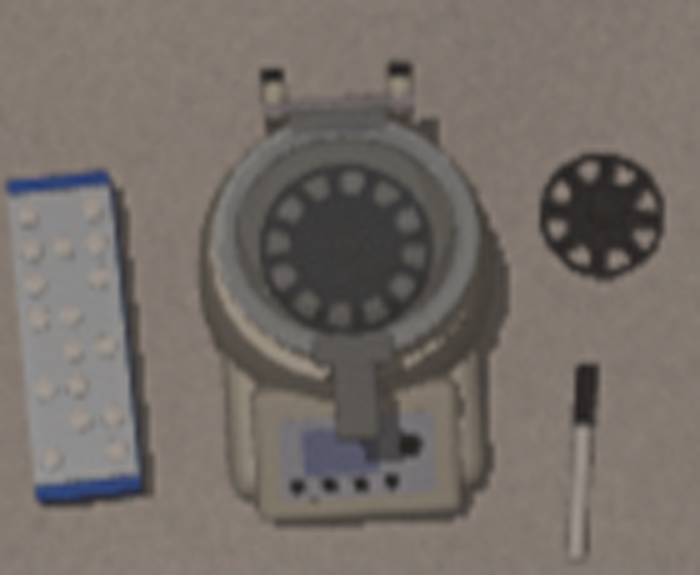

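View pics/scenez.png

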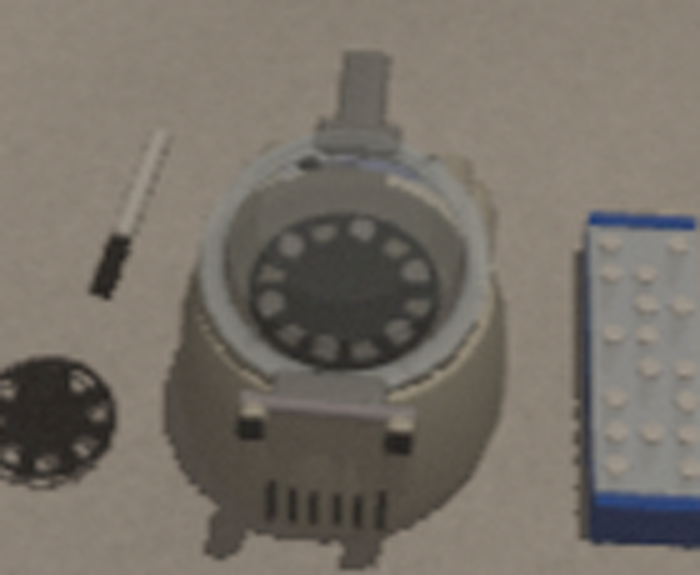

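```bash
cat > h.py <<'E'
import numpy as np, cv2
from station import ctrl
cams={}
K={"top":([[517.98482,0,321.30847],[0,517.98482,198.0512],[0,0,1]],[2.15924172,-2.13528947,0.2003673],[-0.01851523,0.45795628,1.57256565]),
"scene":([[484.91023,0,321.03217],[0,484.91023,194.71437],[0,0,1]],[1.66948116,1.99771226,-0.71836621],[0.08581072,-0.26047935,1.73916182])}
K={k:[np.array(a,float) for a in v] for k,v in K.items()}
def ray(cam,p):
    M,r,t=K[cam]; R=cv2.Rodrigues(r)[0]
    d=R.T@np.linalg.inv(M)@np.array([p[0],p[1],1.]); return -R.T@t, d/np.linalg.norm(d)
def plane(cam,p,z):
    o,d=ray(cam,p); return o+d*(z-o[2])/d[2]
def tri(pt,ps):
    o1,d1=ray("top",pt);o2,d2=ray("scene",ps)
    s=np.linalg.lstsq(np.stack([d1,-d2],1),o2-o1,rcond=None)[0]
    a=o1+d1*s[0];b=o2+d2*s[1]; return (a+b)/2,np.linalg.norm(a-b)
def proj(cam,P):
    M,r,t=K[cam]; return cv2.projectPoints(np.array(P,float).reshape(-1,3),r,t,M,None)[0].reshape(-1,2)
zt=lambda x,y:(240+(x-2)/5,120+(y-2)/5)
zs=lambda x,y:(260+(x-2)/5,165+(y-2)/5)
E
python3 - <<'E'
from h import *
np.set_printoptions(precision=4,suppress=True)
print("tabend",tri(zt(358,438),zs(367,52)))
print("tab end plane",plane("top",zt(358,438),.16))
print("tabL,R",tri(zt(336,433),zs(390,54)),tri(zt(381,442),zs(344,51)))
print("rotor",tri(zt(347,250),zs(345,292)),plane("top",zt(347,250),.114),plane("scene",zs(345,292),.114))
a=tri(zt(273,82),zs(400,430));b=tri(zt(400,75),zs(252,415));print("posts",a,b)
print("spare",plane("top",zt(602,216),.04),"marker",plane("top",zt(586,365),.01),plane("top",zt(577,560),.01))
print("tabbase", tri(zt(353,350),zs(357,140)))
E
```

```text
tabend (array([0.4098, 0.0189, 0.1682]), np.float64(0.0017192416272977088))
tab end plane [0.4111 0.0181 0.16  ]
tabL,R (array([0.412 , 0.0318, 0.1716]), np.float64(0.0023995710271147623)) (array([0.4082, 0.0058, 0.1647]), np.float64(0.0016545008776439568))
rotor (array([0.5321, 0.0274, 0.1088]), np.float64(0.003070653648218413)) [0.5311 0.0259 0.114 ] [0.5357 0.0295 0.114 ]
posts (array([0.629 , 0.0723, 0.1309]), np.float64(0.0021821793839190804)) (array([ 0.6342, -0.0034,  0.132 ]), np.float64(0.0020781093144918213))
spare [ 0.5716 -0.134   0.04  ] marker [ 0.4817 -0.1265  0.01  ] [ 0.3575 -0.1206  0.01  ]
tabbase (array([0.463 , 0.0224, 0.1551]), np.float64(0.0016729217971312403))
```

```bash
cat >> h.py <<'E'
from scipy.spatial.transform import Rotation as Ro
np.set_printoptions(precision=4,suppress=True)
C=np.array([.533,.0275]); yaw=.0688
ex=np.array([np.cos(yaw),np.sin(yaw),0]); ey=np.array([-ex[1],ex[0],0])
H=np.array([C[0],C[1],.124])+.085*ex
def tab(q): return H+.194*(-np.cos(q)*ex+np.sin(q)*np.array([0,0,1]))
Rd=Ro.from_matrix(np.stack([-ex,ey,[0,0,-1]],1))   # tool: y along centrifuge y, z down
def rel(P,R=Rd):
    o=ctrl.get_obs(); R0=Ro.from_rotvec(o["tool_rot"])
    return np.r_[R0.inv().apply(np.array(P)-o["tool_pos"])*100, np.degrees((R0.inv()*R).as_rotvec())/5]
E
python3 - <<'E'
from h import *
d=ctrl.get_image("wrist"); R=cv2.Rodrigues(np.array(d["rvec"]))[0]; c=-R.T@np.array(d["tvec"]).ravel()
o=ctrl.get_obs(); R0=Ro.from_rotvec(o["tool_rot"])
print("cam in tool",R0.inv().apply(c-o["tool_pos"]),R0.inv().apply(R[2]))
g=tab(.18); print(g,H)
print(rel(g+[0,0,-.019+.08]))
E
```

```text
cam in tool [ 0.0838 -0.0009 -0.1423] [-0.3273  0.0006  0.9449]
[0.4274 0.0202 0.1587] [0.6178 0.0333 0.124 ]
[-40.019  -47.302    1.1314  -0.0149  -0.0053  -4.3959]
```

Emit:
apply_moves(
  rows=[
    [-3,-3.5,0.3,0,0,-0.4],
    [-6,-7,0.6,0,0,-0.8],
    [-9,-10.6,1,0,0,-1.2],
    [-12,-14.2,1.1,0,0,-1.6],
    [-15,-17.7,1.1,0,0,-2],
    [-18,-21.3,1.1,0,0,-2.4],
    [-21,-24.8,1.1,0,0,-2.8],
    [-24,-28.4,1.1,0,0,-3.2],
    [-27,-31.9,1.1,0,0,-3.5],
    [-30,-35.5,1.1,0,0,-3.8],
    [-33,-39,1.1,0,0,-4.1],
    [-36,-42.6,1.1,0,0,-4.3],
    [-38.5,-45.5,1.1,0,0,-4.4],
    [-40,-47.3,1.1,0,0,-4.4],
    [-40,-47.3,1.1,0,0,-4.4],
    [-40,-47.3,1.1,0,0,-4.4],
    [-40,-47.3,1.1,0,0,-4.4],
  ],
  grip=0,
)

```text
t: 1.9
tool_pos: [0.4269, 0.0211, 0.2199]
tool_rot: [0.11, -3.139, 0.001]
contact_force: [1.1, 1.3, -1.1]
opening: 0.0851
```

Run:
```python
from h import *
o=ctrl.get_obs(); print(o["t"],o["q"],o["tool_pos"],o["contact_force"])
d=ctrl.get_image("wrist"); cv2.imwrite("pics/wrist1.png",d["color"]); np.savez("w1.npz",**d)
g=tab(.18); print(rel(g+[0,0,-.019]))
d=ctrl.get_image("scene")["color"][120:280,240:420]; cv2.imwrite("pics/scene1.png",cv2.resize(d,None,fx=4,fy=3.7,interpolation=2))
```

```text
1.9 [-0.1244 -0.4455  2.0618 -0.0009  1.526  -1.7655] [0.4269 0.0211 0.2199] [ 1.075   1.2635 -1.1442]
[-0.0482 -0.1002  8.0205 -0.0098 -0.0086  0.0222]
```

View pics/wrist1.png

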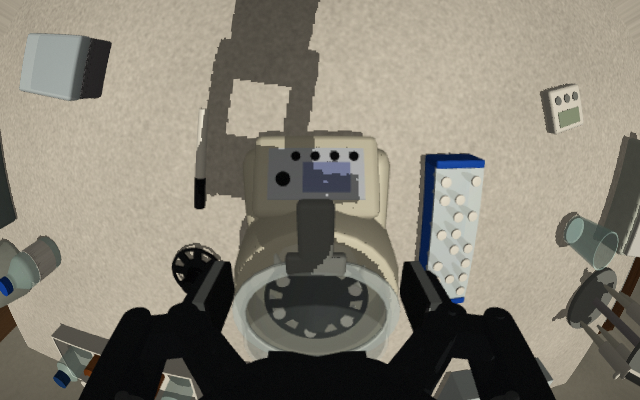

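The wrist view shows the tab from the outer end (316,200) to the flange (316,262). It sits midway between the fingers at columns 220 and 412. I'll check this against the model and find the knob from the second view.

```bash
cat >> h.py <<'E'
def fish(P,d):
    R=cv2.Rodrigues(np.array(d["rvec"]))[0]; p=(np.array(P,float).reshape(-1,3)@R.T+np.array(d["tvec"]).ravel()); M=d["mtx"]
    th=np.arctan2(np.hypot(p[:,0],p[:,1]),p[:,2]); ph=np.arctan2(p[:,1],p[:,0])
    return np.stack([M[0,2]+M[0,0]*th*np.cos(ph),M[1,2]+M[1,1]*th*np.sin(ph)],1)
def fray(p,d):
    M=d["mtx"];u=(np.array(p)-[M[0,2],M[1,2]])/M[0,0];th=np.hypot(*u)
    v=np.r_[np.sin(th)*u/th,np.cos(th)];R=cv2.Rodrigues(np.array(d["rvec"]))[0]
    return -R.T@np.array(d["tvec"]).ravel(),R.T@v
E
python3 - <<'E'
from h import *
d=dict(np.load("w1.npz"))
for q in (.12,.18,.24):
    u=-np.cos(q)*ex+np.sin(q)*np.array([0,0,1]);n=np.sin(q)*ex+np.cos(q)*np.array([0,0,1])
    print(q,fish([H+.213*u+.006*n+s*.013*ey for s in(-1,1)]+[H+.163*u+.006*n],d).ravel())
print(fish([[*C,.114],[*(C+.052*ex[:2]*-1),.114],[*(C+.052*ey[:2]),.114],[*(C-.052*ey[:2]),.114]],d))
z=cv2.resize(d["color"][180:370,220:410],None,fx=4,fy=3.1*4/4,interpolation=2)
cv2.imwrite("pics/w1z.png",cv2.resize(d["color"][180:365,220:410],None,fx=3.2,fy=3.2,interpolation=2))
E
```

```text
0.12 [298.2135 192.5066 335.3109 192.5601 316.6611 251.315 ]
0.18 [297.2017 201.3999 336.3179 201.4558 316.6558 259.4455]
0.24 [296.1284 212.3342 337.3821 212.3922 316.649  268.6884]
[[316.5557 301.3106]
 [316.6286 256.1949]
 [368.4229 300.4655]
 [264.6835 300.3316]]
```

View pics/w1z.png

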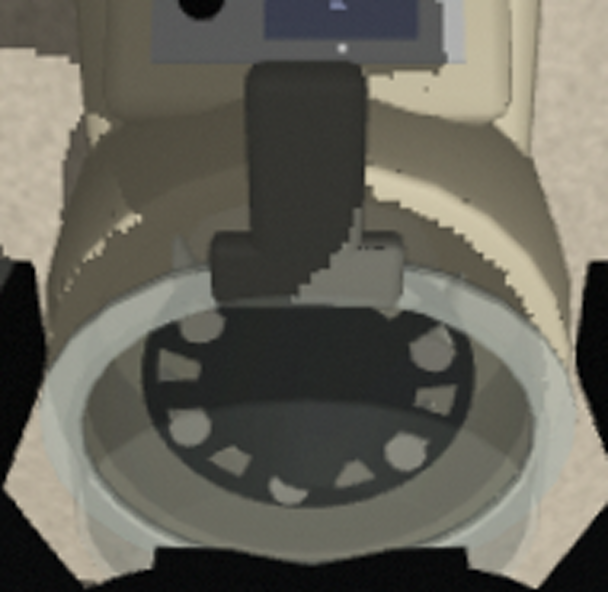

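View pics/scene1.png

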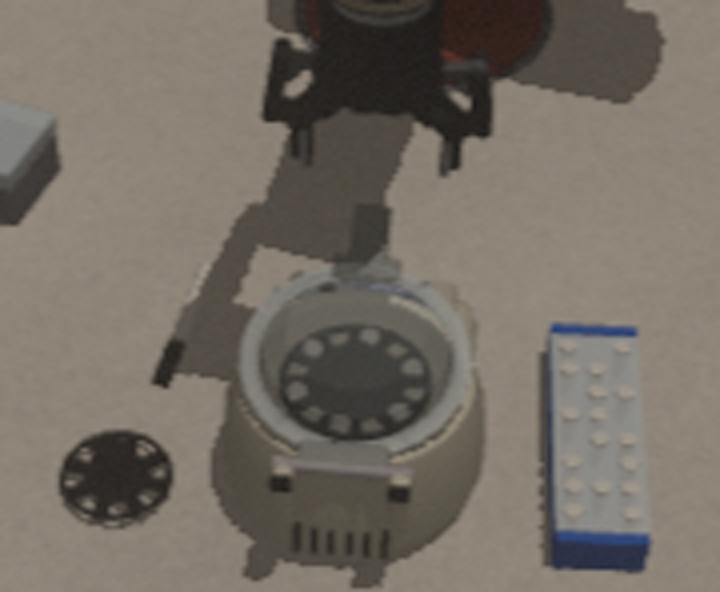

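Predicted and measured tab edges agree to about 1–2 px, at q≈0.17–0.18, so I'll descend and pinch.

Emit:
apply_moves(
  rows=[
    [0,-0.1,2,0,0,0],
    [0,-0.1,4,0,0,0],
    [0,-0.1,6,0,0,0],
    [0,-0.1,7.5,0,0,0],
    [0,-0.1,8.2,0,0,0],
    [0,-0.1,8.2,0,0,0],
    [0,-0.1,8.2,0,0,0],
  ],
)

```text
t: 2.7
tool_pos: [0.4275, 0.0203, 0.1388]
tool_rot: [-0.112, 3.139, -0.002]
contact_force: [-0.3, 0.7, 0.2]
opening: 0.0856
```

Emit:
apply_moves(
  rows=[
    [0,0,0,0,0,0],
    [0,0,0,0,0,0],
    [0,0,0,0,0,0],
    [0,0,0,0,0,0],
    [0,0,0,0,0,0],
    [0,0,0,0,0,0],
    [0,0,0,0,0,0],
    [0,0,0,0,0,0],
    [0,0,0,0,0,0],
    [0,0,0,0,0,0],
    [0,0,0,0,0,0],
    [0,0,0,0,0,0],
  ],
  grip=1,
  squeeze=25,
)

```text
t: 3.9
tool_pos: [0.4275, 0.0202, 0.1389]
tool_rot: [-0.112, 3.139, -0.002]
contact_force: [0.1, -2.9, 0.0]
opening: 0.0256
```

Run:
```python
from h import *
o=ctrl.get_obs(); print(o["t"],o["tool_pos"],o["contact_force"],o["wrist_torque"],o["opening"])
p=o["tool_pos"]
R0=Ro.from_rotvec(o["tool_rot"])
G=p+R0.apply([0,0,-.0185])
v=G-H; print(v@ex,v@ey,v[2],np.hypot(v@ex,v[2]),np.arctan2(v[2],-v@ex))
q0=.18
for q in np.arange(q0+.08,1.8,.08):
    print(round(q,2),rel(p+tab(q)-tab(q0)))
print(rel(p+tab(1.75)-tab(q0)))
```

```text
3.9 [0.4275 0.0202 0.1389] [ 0.1384 -2.905   0.0016] [-0.3659 -0.09   -0.0621] 0.02563366225274531
-0.1907279271763583 -2.0126494195942453e-05 0.03337554209173052 0.1936261062328815 0.1732362795834014
0.26 [-0.3398 -0.0033 -1.5139 -0.0182  0.0091  0.029 ]
0.34 [-0.7995 -0.0068 -2.9958 -0.0182  0.0091  0.029 ]
0.42 [-1.3762 -0.0105 -4.4363 -0.0182  0.0091  0.029 ]
0.5 [-2.0661 -0.0145 -5.826  -0.0182  0.0091  0.029 ]
0.58 [-2.8649 -0.0186 -7.1562 -0.0182  0.0091  0.029 ]
0.66 [-3.7674 -0.0229 -8.4183 -0.0182  0.0091  0.029 ]
0.74 [-4.7679 -0.0273 -9.6042 -0.0182  0.0091  0.029 ]
0.82 [ -5.86    -0.0318 -10.7064  -0.0182   0.0091   0.029 ]
0.9 [ -7.0366  -0.0364 -11.7177  -0.0182   0.0091   0.029 ]
0.98 [ -8.2903  -0.041  -12.6319  -0.0182   0.0091   0.029 ]
1.06 [ -9.6131  -0.0456 -13.4428  -0.0182   0.0091   0.029 ]
1.14 [-10.9964  -0.0503 -14.1455  -0.0182   0.0091   0.029 ]
1.22 [-12.4315  -0.0548 -14.7354  -0.0182   0.0091   0.029 ]
1.3 [-13.9091  -0.0593 -15.2088  -0.0182   0.0091   0.029 ]
1.38 [-15.4198  -0.0637 -15.5625  -0.0182   0.0091   0.029 ]
1.46 [-16.954   -0.0679 -15.7943  -0.0182   0.0091   0.029 ]
1.54 [-18.5018  -0.072  -15.9029  -0.0182   0.0091   0.029 ]
1.62 [-20.0533  -0.0759 -15.8873  -0.0182   0.0091   0.029 ]
1.7 [-21.5986  -0.0796 -15.7479  -0.0182   0.0091   0.029 ]
1.78 [-23.1278  -0.0831 -15.4854  -0.0182   0.0091   0.029 ]
[-22.5569  -0.0818 -15.5982  -0.0182   0.0091   0.029 ]
```

Emit:
apply_moves(
  rows=[
    [-0.15,0,-0.75,0,0,0],
    [-0.34,0,-1.5,0,0,0],
    [-0.55,0,-2.25,0,0,0],
    [-0.8,0,-3,0,0,0],
    [-1.08,0,-3.72,0,0,0],
    [-1.38,0,-4.44,0,0,0],
    [-1.7,0,-5.14,0,0,0],
    [-2.07,0,-5.83,0,0,0],
    [-2.45,0,-6.5,0,0,0],
    [-2.87,0,-7.16,0,0,0],
    [-3.3,0,-7.8,0,0,0],
    [-3.77,0,-8.42,0,0,0],
    [-4.77,0,-9.6,0,0,0],
    [-5.86,0,-10.71,0,0,0],
    [-7.04,0,-11.72,0,0,0],
    [-7.04,0,-11.72,0,0,0],
  ],
)

```text
t: 5.5
tool_pos: [0.4994, 0.0253, 0.2576]
tool_rot: [-0.112, 3.136, -0.003]
contact_force: [1.9, -5.4, -2.3]
opening: 0.0254
```

```bash
cat > s.py <<'E'
from h import *
import sys
o=ctrl.get_obs(); print(o["t"],o["tool_pos"],o["tool_rot"],o["contact_force"],o["wrist_torque"],o["opening"])
p=o["tool_pos"]; R0=Ro.from_rotvec(o["tool_rot"])
v=p+R0.apply([0,0,-.0185])-H; print("off ey",v@ey,"r",np.hypot(v@ex,v[2]),"q",np.arctan2(v[2],-v@ex))
n=sys.argv[1]
d=ctrl.get_image("scene")["color"][100:280,240:420]; w=ctrl.get_image("wrist")["color"]
d=cv2.resize(d,(400,400),interpolation=2); cv2.imwrite(f"pics/{n}.png",np.hstack([d,w[:,120:520]]))
E
python3 - <<'E'
E
python3 s.py half
```

```text
5.5 [0.4994 0.0253 0.2576] [-0.1118  3.1364 -0.0028] [ 1.9146 -5.3787 -2.345 ] [-0.5909 -0.225   0.0093] 0.02535317878692396
off ey 0.00011164575590494151 r 0.1929686327072298 q 0.9081292809577242
```

View pics/half.png

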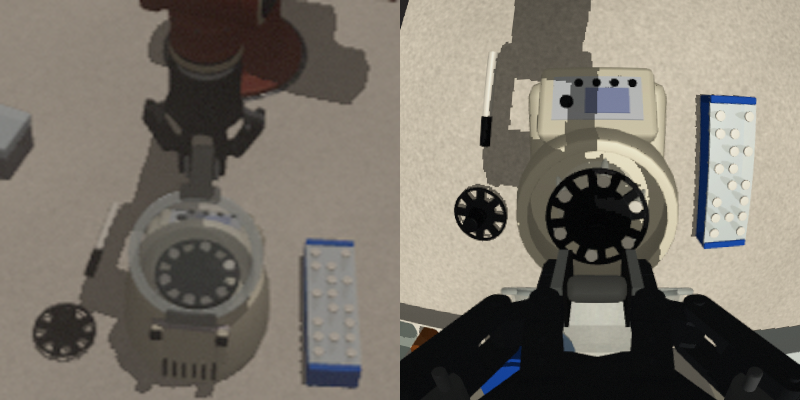

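The tab at wrist (595,290) is held between the fingers and the lid is about half open. Forces are low and the rotor is visible, so I'll continue along the arc.

Run:
```python
from h import *
p=ctrl.get_obs()["tool_pos"]
for q in [.98,1.06,1.14,1.22,1.3,1.36,1.42,1.48,1.53,1.58,1.62,1.66,1.7,1.73,1.76,1.78]: print(q,rel(p+tab(q)-tab(.906)))
```

```text
0.98 [-1.1647 -0.0046 -0.8388 -0.0233  0.042   0.0281]
1.06 [-2.4898 -0.0094 -1.6459 -0.0233  0.042   0.0281]
1.14 [-3.8751 -0.0143 -2.3447 -0.0233  0.042   0.0281]
1.22 [-5.3119 -0.019  -2.9304 -0.0233  0.042   0.0281]
1.3 [-6.7908 -0.0236 -3.3995 -0.0233  0.042   0.0281]
1.36 [-7.9221 -0.0269 -3.6729 -0.0233  0.042   0.0281]
1.42 [-9.0677 -0.0301 -3.878  -0.0233  0.042   0.0281]
1.48 [-10.2236  -0.0332  -4.014   -0.0233   0.042    0.0281]
1.53 [-11.1916  -0.0357  -4.0742  -0.0233   0.042    0.0281]
1.58 [-12.1614  -0.0381  -4.0859  -0.0233   0.042    0.0281]
1.62 [-12.9369  -0.04    -4.0604  -0.0233   0.042    0.0281]
1.66 [-13.7108  -0.0418  -4.0039  -0.0233   0.042    0.0281]
1.7 [-14.4818  -0.0435  -3.9165  -0.0233   0.042    0.0281]
1.73 [-15.0575  -0.0447  -3.8308  -0.0233   0.042    0.0281]
1.76 [-15.6302  -0.0459  -3.7278  -0.0233   0.042    0.0281]
1.78 [-16.0103  -0.0467  -3.6497  -0.0233   0.042    0.0281]
```

Emit:
apply_moves(
  rows=[
    [-0.55,0,-0.42,0,0,0],
    [-1.16,0,-0.84,0,0,0],
    [-2.49,0,-1.65,0,0,0],
    [-3.88,0,-2.35,0,0,0],
    [-5.31,0,-2.93,0,0,0],
    [-6.79,0,-3.4,0,0,0],
    [-7.92,0,-3.67,0,0,0],
    [-9.07,0,-3.88,0,0,0],
    [-10.22,0,-4.01,0,0,0],
    [-11.19,0,-4.07,0,0,0],
    [-12.16,0,-4.09,0,0,0],
    [-12.94,0,-4.06,0,0,0],
    [-13.5,0,-4.02,0,0,0],
    [-14,0,-3.97,0,0,0],
    [-14.5,0,-3.92,0,0,0],
    [-14.9,0,-3.85,0,0,0],
    [-15.2,0,-3.8,0,0,0],
    [-15.4,0,-3.76,0,0,0],
    [-15.6,0,-3.73,0,0,0],
    [-15.6,0,-3.73,0,0,0],
  ],
)

```text
t: 7.6
tool_pos: [0.654, 0.0362, 0.2955]
tool_rot: [-0.111, 3.139, -0.003]
contact_force: [-3.0, -4.7, -1.4]
opening: 0.0254
```

```bash
python3 s.py back
```

```text
7.6 [0.654  0.0362 0.2955] [-0.1111  3.139  -0.0032] [-2.9666 -4.7436 -1.361 ] [-0.6162  0.8587 -0.0503] 0.025382709993425342
off ey 0.00036740900497619536 r 0.1934854457598393 q 1.7596067915066098
```

View pics/back.png

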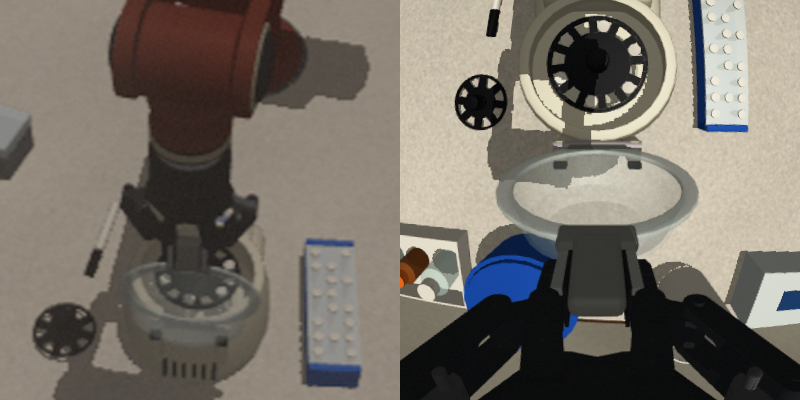

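The lid is upright, with its bowl opening at wrist (597,200). The x force reversed from +1.9 to −3.0 N at about 1.76 rad, so it is on the stop. I'll nudge slightly, hold, then release and look.

Emit:
apply_moves(
  rows=[
    [-0.2,0,0.03,0,0,0],
    [-0.3,0,0.05,0,0,0],
    [-0.3,0,0.05,0,0,0],
    [-0.3,0,0.05,0,0,0],
    [-0.3,0,0.05,0,0,0],
  ],
)

```text
t: 8.2
tool_pos: [0.6541, 0.0362, 0.2955]
tool_rot: [0.11, -3.131, 0.003]
contact_force: [-14.6, -5.0, 2.5]
opening: 0.0255
```

Emit:
apply_moves(
  rows=[
    [0,0,0,0,0,0],
    [0,0,0,0,0,0],
    [0,0,0,0,0,0],
    [0,0,0,0,0,0],
    [0,0,0,0,0,0],
    [0,0,0,0,0,0],
    [0,0,0,0,0,0],
    [0,0,0,0,0,0],
    [0,0,0,0,0,0],
    [0,0,0,0,0,0],
  ],
  grip=0,
)

```text
t: 9.2
tool_pos: [0.6541, 0.0362, 0.2955]
tool_rot: [0.11, -3.131, 0.003]
contact_force: [0.6, 0.5, 0.4]
opening: 0.0855
```

```bash
python3 s.py rel
python3 - <<'E'
from h import *
d=ctrl.get_image("wrist"); np.savez("w2.npz",**d)
for q in (1.65,1.7,1.75,1.8):
    u=-np.cos(q)*ex+np.sin(q)*np.array([0,0,1]);n=np.sin(q)*ex+np.cos(q)*np.array([0,0,1])
    print(q,fish([H+.213*u-.006*n+s*.013*ey for s in(-1,1)]+[H+.163*u-.006*n],d).ravel())
cv2.imwrite("pics/w2z.png",cv2.resize(d["color"][200:400,220:420],None,fx=3,fy=3,interpolation=2))
E
```

```text
9.2 [0.6541 0.0362 0.2955] [ 0.1101 -3.1314  0.0032] [0.565  0.5222 0.4026] [ 0.0117 -0.0135  0.0467] 0.08547072597572666
off ey 0.00034718991544318623 r 0.19345066625714874 q 1.761031772444082
1.65 [283.8836 259.8436 352.8839 259.925  318.0473 206.0729]
1.7 [285.3281 282.0819 351.2116 282.1471 317.9978 220.2054]
1.75 [286.8368 301.2388 349.4797 301.2924 317.9469 233.3656]
1.8 [288.3499 317.4484 347.7534 317.4942 317.8955 245.4642]
```

View pics/rel.png

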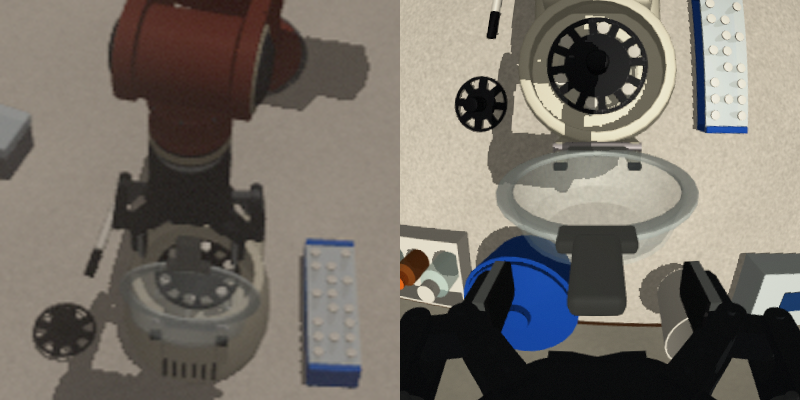

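View pics/w2z.png

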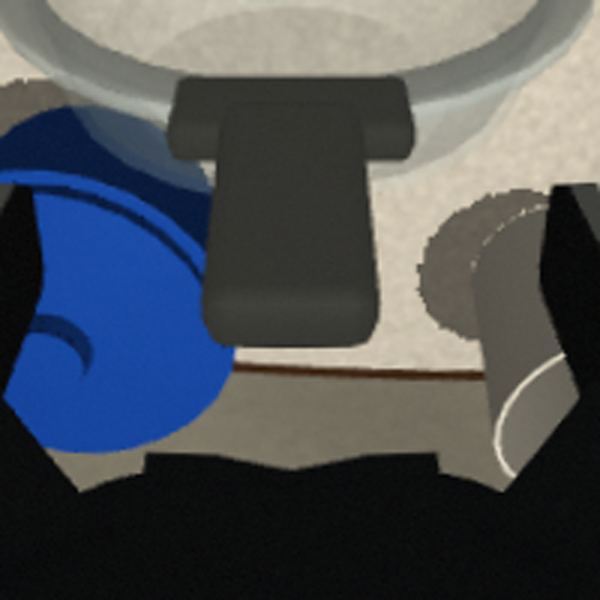

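The lid stays back with the fingers open: the tab end is at wrist row 315 and its edge at row 295, matching about 1.745 rad. Now I'll raise clear and measure the uncovered rotor knob.

Emit:
apply_moves(
  rows=[
    [0,0,-2,0,0,0],
    [0,0,-5,0,0,0],
    [0,0,-8.5,0,0,0],
    [2,0,-9,0,0,0],
    [6,0,-9,0,0,0],
    [10,0,-9,0,0,0],
    [14,0,-9,0,0,0],
    [17,0,-9,0,0,0],
    [18,0,-9,0,0,0],
    [18,0,-9,0,0,0],
    [18,0,-9,0,0,0],
  ],
)

```text
t: 10.45
tool_pos: [0.476, 0.0237, 0.387]
tool_rot: [0.11, -3.132, 0.003]
contact_force: [-0.2, -0.1, -1.1]
opening: 0.0852
```

Run:
```python
from h import *
o=ctrl.get_obs();print(o["t"],o["tool_pos"],o["tool_rot"],o["contact_force"])
d=ctrl.get_image("wrist"); np.savez("w3.npz",**d)
print(fish([[*C,.150],[*C,.114]]+[[*(C+.052*(np.cos(a)*ex+np.sin(a)*ey)[:2]),.114] for a in (0,np.pi/2,np.pi,-np.pi/2)],d))
print(fish([[*(C+.011*(np.cos(a)*ex+np.sin(a)*ey)[:2]),.150] for a in (0,np.pi/2,np.pi,-np.pi/2)],d))
w=ctrl.get_image("top")["color"][100:250,230:400]
cv2.imwrite("pics/w3.png",d["color"]); cv2.imwrite("pics/w3z.png",cv2.resize(d["color"][180:330,220:420],None,fx=4,fy=4,interpolation=2))
cv2.imwrite("pics/t3.png",cv2.resize(w,None,fx=4,fy=4,interpolation=2))
```

```text
10.45 [0.476  0.0237 0.387 ] [ 0.1101 -3.132   0.0032] [-0.2039 -0.0613 -1.0811]
[[317.4659 210.3662]
 [317.4342 201.5792]
 [317.353  234.9443]
 [353.9366 201.6443]
 [317.5153 165.6147]
 [280.9164 201.5173]]
[[317.4466 218.1814]
 [325.874  210.3785]
 [317.4853 202.4029]
 [309.0569 210.3498]]
```

View pics/w3.png

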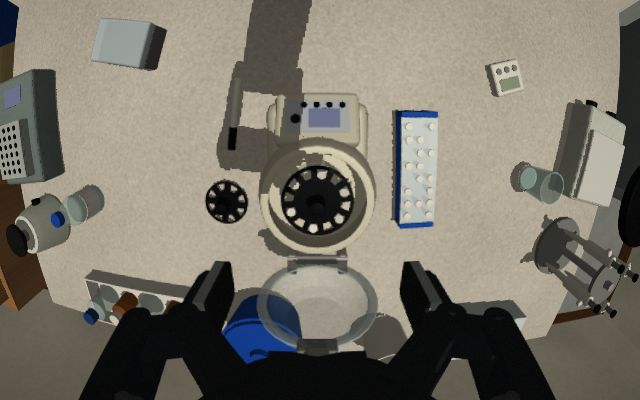

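View pics/w3z.png

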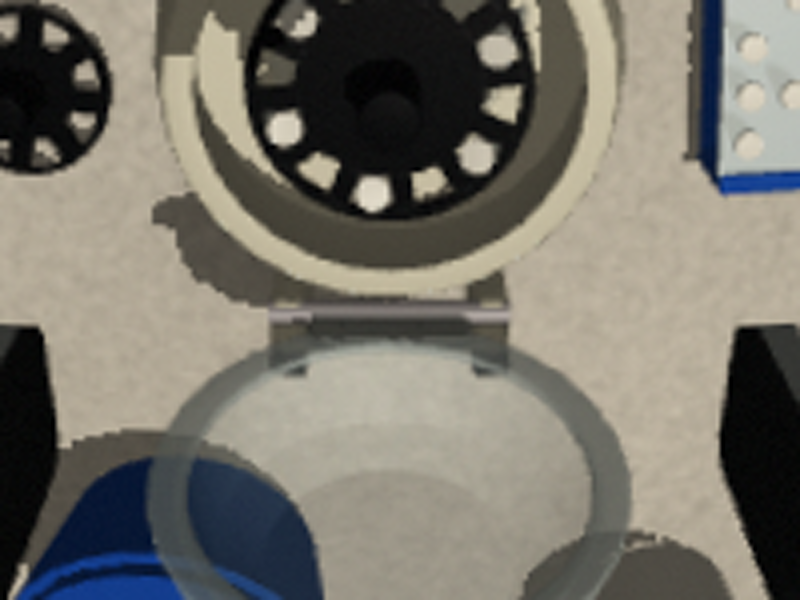

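Knob-top circle at raw ≈(317.0,210.3) against a predicted (317.5,210.4), disc edges also match, so the centre is good to about 1 mm. I'll move over it and descend.

Run:
```python
from h import *
print(rel([*C,.25])); print(rel([*C,.120]))
```

```text
[-5.8139  0.0011 13.6022 -0.0184 -0.1036  0.0173]
[-5.9314  0.0219 26.6017 -0.0184 -0.1036  0.0173]
```

Emit:
apply_moves(
  rows=[
    [-2,0,0,0,-0.1,0],
    [-5,0,2,0,-0.1,0],
    [-5.8,0,6,0,-0.1,0],
    [-5.8,0,10,0,-0.1,0],
    [-5.8,0,13.6,0,-0.1,0],
    [-5.8,0,13.6,0,-0.1,0],
    [-5.8,0,13.6,0,-0.1,0],
    [-5.8,0,13.6,0,-0.1,0],
  ],
)

```text
t: 11.35
tool_pos: [0.5345, 0.0274, 0.2529]
tool_rot: [-0.11, 3.136, -0.003]
contact_force: [-0.7, -0.4, 0.7]
opening: 0.0855
```

```bash
python3 s.py over; python3 -c "
from h import *
print(rel([*C,.120]))"
```

```text
11.35 [0.5345 0.0274 0.2529] [-0.1105  3.1359 -0.0033] [-0.7187 -0.4376  0.7156] [-0.0039  0.0067  0.0236] 0.0854899067555385
off ey -0.00016453396075313297 r 0.16944742681578132 q 1.0547216745429786
[ 0.1958  0.0558 13.3135 -0.027   0.0509  0.0177]
```

View pics/over.png

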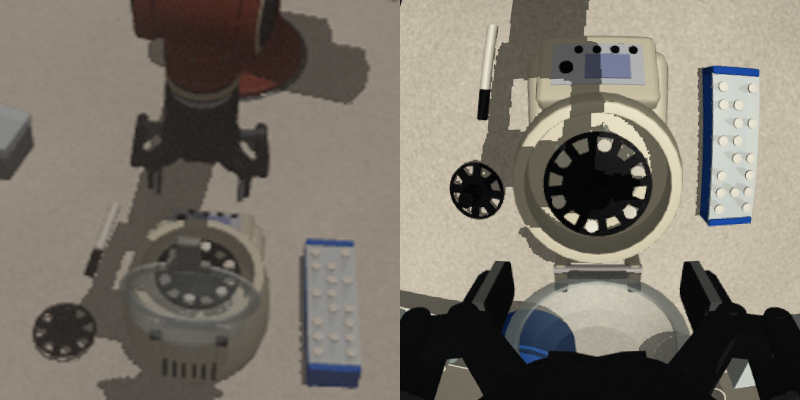

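The fingers are centred over the rotor: knob near (597,195), finger columns 490 and 705. I'll descend.

Emit:
apply_moves(
  rows=[
    [0.1,0.05,3,0,0,0],
    [0.2,0.05,6,0,0,0],
    [0.2,0.05,9,0,0,0],
    [0.2,0.05,11,0,0,0],
    [0.2,0.05,12.5,0,0,0],
    [0.2,0.05,13.3,0,0,0],
    [0.2,0.05,13.3,0,0,0],
    [0.2,0.05,13.3,0,0,0],
  ],
)

```text
t: 12.25
tool_pos: [0.5339, 0.0274, 0.1216]
tool_rot: [-0.11, 3.133, -0.004]
contact_force: [-0.4, -0.2, -0.8]
opening: 0.0853
```

```bash
python3 s.py low; python3 -c "
from h import *
print(rel([*C,.120]))"
```

```text
12.25 [0.5339 0.0274 0.1216] [-0.1103  3.1329 -0.0038] [-0.4075 -0.2052 -0.7959] [-0.0051  0.0088  0.0124] 0.08526528833162196
off ey -0.00014197901390227102 r 0.08571078790881823 q 0.1885769741304331
[ 0.103   0.0196  0.1743 -0.0316  0.0813  0.0182]
```

View pics/low.png

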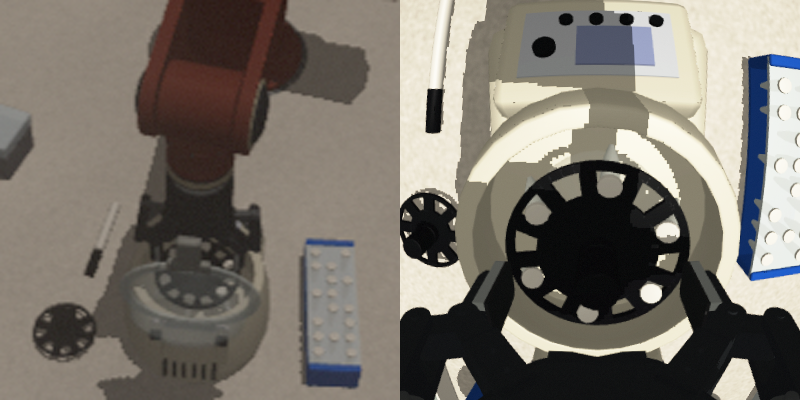

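The open fingers straddle the knob near (597,265) without touching the rim or caps. I'll level the tool and close.

Emit:
apply_moves(
  rows=[
    [0.1,0.02,0.1,0,0.08,0],
    [0.1,0.02,0.1,0,0.08,0],
    [0.1,0.02,0.1,0,0.08,0],
    [0.1,0.02,0.1,0,0.08,0],
    [0.1,0.02,0.1,0,0.08,0],
    [0.1,0.02,0.1,0,0.08,0],
    [0.1,0.02,0.1,0,0.08,0],
    [0.1,0.02,0.1,0,0.08,0],
    [0.1,0.02,0.1,0,0.08,0],
    [0.1,0.02,0.1,0,0.08,0],
    [0.1,0.02,0.1,0,0.08,0],
    [0.1,0.02,0.1,0,0.08,0],
    [0.1,0.02,0.1,0,0.08,0],
    [0.1,0.02,0.1,0,0.08,0],
  ],
  grip=1,
  squeeze=50,
)

```text
t: 13.75
tool_pos: [0.5332, 0.0275, 0.121]
tool_rot: [-0.111, 3.139, -0.004]
contact_force: [0.8, -0.3, 4.0]
opening: 0.0203
```

```bash
python3 s.py grip; python3 -c "
from h import *
print(rel([*C,.120]), rel([*C,.240]))"
```

```text
13.75 [0.5332 0.0275 0.121 ] [-0.1106  3.139  -0.0043] [ 0.8077 -0.3075  3.9727] [ 0.1517 -0.004   0.0399] 0.020259774215853413
off ey 7.828178424028944e-05 r 0.0862232348986346 q 0.1803793642160496
[ 0.0198 -0.0004  0.0972 -0.0318  0.0064  0.0184] [  0.0131  -0.0337 -11.9027  -0.0318   0.0064   0.0184]
```

View pics/grip.png

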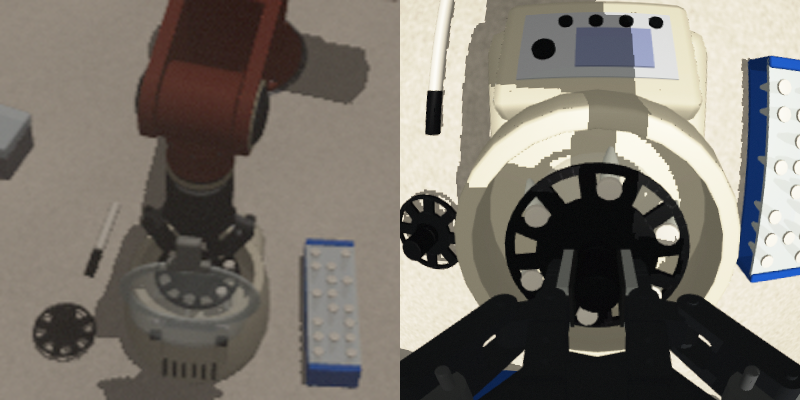

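The fingers have closed on the knob, opening 20 mm with small forces. I'll draw it straight up slowly.

Emit:
apply_moves(
  rows=[
    [0,0,-0.3,0,0,0],
    [0,0,-0.7,0,0,0],
    [0,0,-1.2,0,0,0],
    [0,0,-1.8,0,0,0],
    [0,0,-2.4,0,0,0],
    [0,0,-3,0,0,0],
    [0,0,-3.6,0,0,0],
    [0,0,-4,0,0,0],
    [0,0,-4,0,0,0],
    [0,0,-4,0,0,0],
    [0,0,-4,0,0,0],
  ],
)

```text
t: 14.95
tool_pos: [0.5329, 0.0277, 0.1605]
tool_rot: [0.111, -3.14, 0.004]
contact_force: [-0.0, 0.0, -2.4]
opening: 0.0205
```

```bash
python3 s.py up1; python3 -c "
from h import *
print(rel([*C,.245]))"
```

```text
14.95 [0.5329 0.0277 0.1605] [ 0.1106 -3.1395  0.0041] [-0.0105  0.037  -2.4007] [ 0.0086  0.0021 -0.0052] 0.020467465620246848
off ey 0.0002454797872837491 r 0.10135413287499738 q 0.5740286554477225
[-0.006  -0.0375 -8.4457 -0.0302 -0.0025  0.0181]
```

View pics/up1.png

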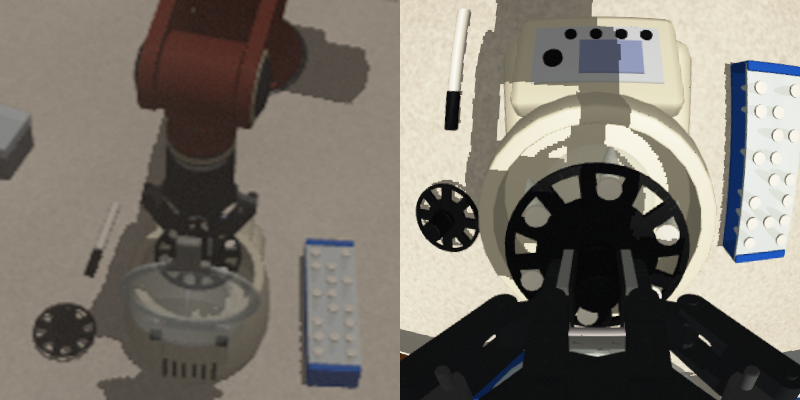

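The rotor rose with the hand, unchanged in the wrist image, with 2.4 N of load and negligible moment. I'll go on up.

Emit:
apply_moves(
  rows=[
    [0,0,-0.5,0,0,0],
    [0,0,-1.3,0,0,0],
    [0,0,-2.3,0,0,0],
    [0,0,-3.3,0,0,0],
    [0,0,-4.3,0,0,0],
    [0,0,-5.3,0,0,0],
    [0,0,-6.3,0,0,0],
    [0,0,-7.3,0,0,0],
    [0,0,-8,0,0,0],
    [0,0,-8.4,0,0,0],
    [0,0,-8.5,0,0,0],
    [0,0,-8.5,0,0,0],
    [0,0,-8.5,0,0,0],
    [0,0,-8.5,0,0,0],
    [0,0,-8.5,0,0,0],
    [0,0,-8.5,0,0,0],
    [0,0,-8.5,0,0,0],
    [0,0,-8.5,0,0,0],
  ],
)

```text
t: 16.85
tool_pos: [0.5329, 0.0279, 0.2455]
tool_rot: [0.111, -3.14, 0.004]
contact_force: [-0.2, 1.0, -1.8]
opening: 0.0207
```

```bash
python3 s.py up2
python3 - <<'E'
from h import *
o=ctrl.get_obs(); print(o["dq"])
R=Ro.from_rotvec(o["tool_rot"]).as_matrix(); print("tilt deg",np.degrees(np.arccos(-R[2,2])))
w=ctrl.get_image("top")["color"][100:250,230:400]
cv2.imwrite("pics/t4.png",cv2.resize(w,None,fx=4,fy=4,interpolation=2))
E
```

```text
16.85 [0.5329 0.0279 0.2455] [ 0.1106 -3.1395  0.0041] [-0.1854  1.0401 -1.8395] [ 0.0121 -0.014   0.0458] 0.020692255423241816
off ey 0.00044747932941072263 r 0.16382125295568406 q 1.0248192370671103
[-0.0017 -0.0021 -0.0015  0.0011 -0.0018  0.0004]
tilt deg 0.15190080562076558
```

View pics/up2.png

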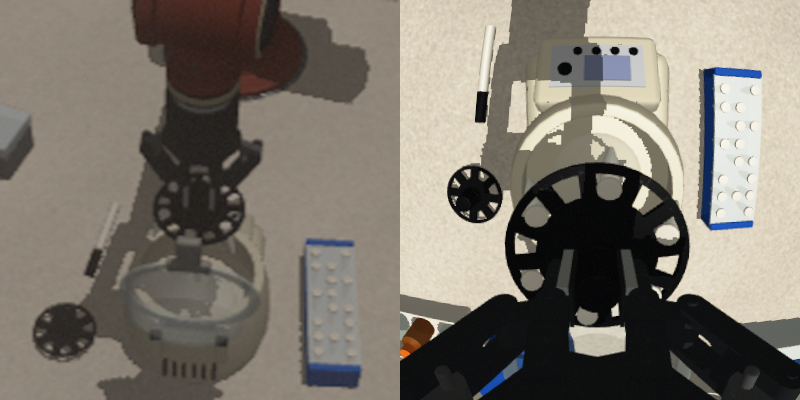

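View pics/t4.png

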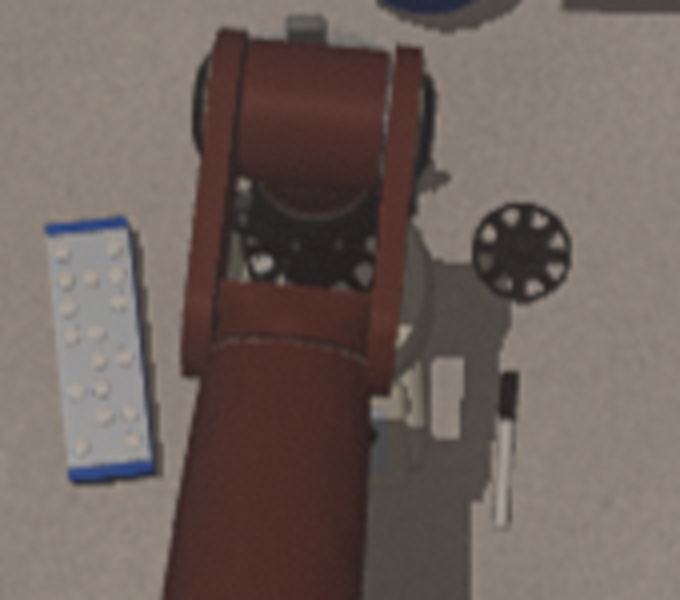

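The rotor hangs level in the hand: its disc sits at the same wrist pixels as when it was seated. The lid tab is still at scene (188,255) and the bystanders are where they were. Handing in.

Run:
```python
from station import ctrl
print(ctrl.finish_job()); o=ctrl.get_obs(); print(o["t"],o["tool_pos"],o["opening"],o["contact_force"])
```

```text
the job is handed in; nothing more can be done
None
the job is handed in; nothing more can be done
```

I opened the lid by its front tab and laid it back gently on its stop. I then drew the rotor straight up off the spindle by its knob and handed the job in at about 17 s with the rotor still held over the bowl. The finish call gave no verdict, and I could read nothing from the robot afterwards.

**Lid:** it reached its stop at about 1.75–1.76 rad by the hinge geometry and the wrist image. The final push was about 15 N. It stayed in place when I released it, and it looked unchanged in the last scene picture.

**Rotor:** the measured tool tilt was 0.15°. The knob point was about 14 cm above the rim and about 1 mm from the bowl axis. The knob height is worked out from how far the tool lifted, since the rotor kept the same place in the wrist view throughout. The arm was still, and the outside load on the tool was about 2 N, which fits the rotor's weight.

**Bystanders:** the spare rotor, tube rack and marker looked unmoved by eye in the last pictures; I did not measure them. I did not look at the rest again at the end, but nothing went near them.

**Discrepancy:** the gripper opening read 20.3–20.7 mm on the 22 mm knob, rising by about 0.4 mm during the lift. I saw no slip, so I did not act on it. No check failed.

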